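# Stirring rod from the tool stand into the beaker

### The job

I am about to mix a sample: pull the stirring rod with the thick square handle straight up out of the blue tool stand and put it, foot down, into the tall white beaker. Lower it to the bottom before letting go rather than dropping it in, leave the other two tools in the stand, and do not push the beaker away or knock it over.

Things in the scene. Friction and masses are not known exactly. Their poses are not given: they have to be found in the camera images.
- stirrer_center (a point): Stirring rod to move: steel, 200 mm long, 100 g; round 12 mm shaft for the lower 140 mm, above it a square handle 22 mm thick, 60 mm tall. Starts upright (lean up to 7 degrees), foot 8 mm and top 208 mm above the table, in any one of the blue stand's three wells. The point is on its axis half-way up (100 mm above its foot); z axis along the rod to the handle, x and y square to the handle's flats.
- paddle_center (a point): Steel tool to be left in the stand: 12 mm round shaft, flat upright paddle on top 30 mm wide, 5 mm thick, 40 mm tall; 130 mm long (top 138 mm above the table). The point is on its axis half-way up. The fixed blue stand: 200 long, 70 deep, 90 mm high, two plates over a base; three square wells 17 mm wide, in a row 65 mm apart along its length, well floor 8 mm above the table.
- slim_center (a point): Third steel tool, to be left in the stand: slim plain 12 mm round rod with a small 14 mm ball end, 130 mm long. The point is on its axis half-way up. The square handle's flats lie within 12 degrees of along and across the row. The three tools fill the stand's three wells in any order, so their positions give the direction of the row, which is within 25 degrees of world y.
- beaker: The tall, straight-sided, open and empty white plastic beaker, loose on the table, 300 g: 72 mm outer diameter, 110 mm high, wall 3 mm, inner floor 6 mm above its underside. Origin at the centre of its underside on the table; z axis up. A rod let go in it leans against the rim, up to about 30 degrees.
Things that resemble listed ones, but are neither listed nor needed, are in the scene too. Leave any turquoise look-alike of the part that bears stirrer_center alone.

How it is judged:
On the way:
1. the stirring rod is pulled up clear of the stand (its centre over 200 mm above the table) (height (world z) of stirrer_center above 0.2 m), for 0.1 s.
At the end, for the whole second after the job is handed in: The stirring rod stands in the beaker, foot down on its floor and handle up: its centre is within 35 mm of the beaker's axis and 80 to 118 mm above the beaker's underside, leaning at most 40 degrees; the beaker is upright within 8 degrees; both are at rest (horizontal distance between stirrer_center and beaker below 0.035 m and z of stirrer_center in the frame of beaker between 0.08 and 0.118 m and angle between stirrer_center's own z axis and vertical below 0.7 rad and angle between beaker's own z axis and vertical below 0.15 rad and linear speed of each of stirrer, beaker below 0.03 m/s); the robot touches nothing.
It fails at once if the stirring rod is dropped (moves faster than 0.8 m/s while the fingers do not hold it) (linear speed of stirrer above 0.8 m/s and contact force between the fingers and stirrer below 0.05 N).
It fails at once if the paddle is pulled out of its well or knocked (moved over 40 mm) (distance of paddle_center from where it was at the start of the episode above 0.04 m).
It fails at once if the slim rod is pulled out of its well or knocked (moved over 40 mm) (distance of slim_center from where it was at the start of the episode above 0.04 m).
It fails at once if the beaker is tipped by more than 30 degrees (angle between beaker's own z axis and vertical above 0.52 rad).
It fails at once if the beaker is pushed more than 60 mm from its place (distance of beaker from where it was at the start of the episode above 0.06 m).
It also fails if it takes over 38 s, if anything falls off the work surface, if the arm or the gripper's body presses on something with over 40 N, if the wrist force passes 120 N, or if a joint passes its speed limit or range.

### The arm

A 6-joint arm with a two-finger parallel gripper is mounted at the origin on the work surface. World frame = base frame: x ahead of the robot, y to its left, z up, the work surface at z = 0. Lengths are in m, angles in rad, forces in N, time in s.
With the tool pointing down it reaches from about 0.375 to 0.975 m from the base axis. Payload 3.8 kg.
Tool frame: the origin (TCP) lies midway between the tips of the shut fingers; the grasp point (between the pads) lies 19 mm behind it; z points along the fingers, y is the direction in which the jaws open and shut (so a half turn about z gives the same grasp; the last joint's range is limited). The gripper opens to 85 mm and grips with 20 to 120 N. Pads are 22 mm wide; open, the fingers measure 114 mm over their backs; the gripper's body (76 mm by 85 mm) begins 54 mm behind the grasp point. The pads swing forward as they close: fully open they stand 13 mm farther back than shut.
Start: joints at [-1.281, 0.264, 1.604, -0, 1.274, -0.037], TCP at [0.217, -0.639, 0.231] pointing down, gripper open.
Joint ranges: [-2.63, 2.63], [-0.94, 2.18], [0.31, 2.57], [-1.31, 4.45], [0, 2.66], [-2.55, 2.55]. Speed limits (rad/s): [2.57, 2.57, 3.14, 3.14, 3.14, 3.14].

### API

Orientations are given as a rotation vector (axis times angle).
In Python, from workcell import bot gives the robot as it stands.
- The arm moves only by the tool arm_command, never from a script. Its argument "targets" is text: rows parted by semicolons, each of 7 numbers parted by spaces: the shift along the tool's x, y, z in mm, then the turn, a rotation vector about the tool's x, y, z in degrees, then the opening, from 0 (shut) to 1 (fully open). A call has 1 to 10 rows; each row is the pose to reach, as a shift and turn from the pose commanded when the call began, along the tool's axes at that moment; what a row does not reach only later rows make up. A row lasts 1/12 s, in which the tool goes at most 41.7 mm and 7.16 degrees, less where a joint would pass 70% of its speed; a pose out of reach is approached as far as the arm can. A call with a gripper value outside its range is refused whole. The fingers move at their own pace and stop on an object; "newtons" is the grip in N (left out, the last holds). Time passes only in rows, so rows that repeat a pose let the fingers close. It gives the time, the measured TCP pose, the force and the opening at its end, in the units of the state.
- bot.read_state(): the state, without advancing time (a new reading comes with each control period).
- bot.read_camera(name): name is "scene" or "top" or "wrist"; returns (picture, depth): 420x560x3 uint8, blue, green, red; 420x560 float32, m along the optical axis (not along the pixel's ray), 0 where there is no reading.
- bot.camera_params(name): a dict with "fov_y" (degrees; the focal length in pixels is half the picture's height over the tangent of half this angle, whatever the lens; pixels are square), "cx", "cy" (the principal point, pixels), "xyz" and "rotation" of the camera in the world; the wrist camera has in their place "T_tool_cam" (4x4, takes a point from camera to tool coordinates, whose origin is the TCP and whose axes are the flange's). Camera axes: x right, y up, looking along -z (the intrinsics and any distortion apply to the point x, -y, -z); pixel columns grow to the right and rows downward; lengths in m; the calibration is good to about 2 mm. A picture is of the moment at which its call begins: read the wrist's pose just before it. camera_params takes no time and is no camera call.
- bot.finish_job(): hands the job in, once; it reports no verdict.
The state is a dict: "time": time; "q": joint angles; "joint_vel": joint speeds; "joint_torque": joint torques, N m; "tool_pos": TCP position; "tcp_rot": TCP orientation; "wrist_force": force on the tool from outside, world axes, zero at the start; "torque": the same for the moment, N m; "width": opening from 0.0 (shut) to 1.0 (fully open).
Only numpy, scipy, OpenCV 4.12 (cv2) and the standard library are available. Lean on these libraries where they do the work, as an engineer would, in place of code of your own. Each camera call takes 0.05 s, during which the arm holds its last target.

## Working session

There is one attempt and no reset: what is moved stays moved. The work goes in short steps, Python scripts to look and compute and a tool call to move; the robot and the scene stay as the last step left them, time stands still between calls to the robot, and variables do not carry over. Pictures are saved under pics/ and viewed, and the job is handed in when it is done.

Besides the shell and the picture viewer there is one more tool, called after "Emit:" as a command line: name --argument value ..., lists and objects as JSON in quotes. arm_command: Moves the arm, as the interface text tells. Its arguments: {"type":"object","properties":{"targets":{"type":"string"},"newtons":{"type":"number"}},"required":["targets"]}

```bash
mkdir -p pics; ls; python3 - <<'E'
from workcell import bot
import cv2,numpy as np
for n in ["scene","top","wrist"]:
    p,d=bot.read_camera(n); cv2.imwrite(f"pics/{n}0.png",p); np.save(f"pics/{n}0d.npy",d); print(n,bot.camera_params(n))
print(bot.read_state())
E
```

```text
pics
scene {'fov_y': 44.08196562980406, 'cx': 273.2293019350909, 'cy': 205.79940781982907, 'xyz': array([1.15553748, 0.31547074, 0.56806724]), 'rotation': array([0.59922511, 0.98935137, 1.82849429])}
top {'fov_y': 45.38851729487622, 'cx': 283.60871878584766, 'cy': 208.1977573698631, 'xyz': array([ 0.40828959, -0.03613913,  1.09852996]), 'rotation': array([ 0.09302019, -0.09254704, -1.55921917])}
wrist {'fov_y': 58.22697185910166, 'cx': 274.19463386811947, 'cy': 213.10748400124658, 'T_tool_cam': array([[ 3.58827860e-04,  9.44517102e-01,  3.28462046e-01,
         8.43033412e-02],
       [ 9.99998356e-01, -9.22774835e-04,  1.56106116e-03,
        -2.46589779e-04],
       [ 1.77754547e-03,  3.28460946e-01, -9.44515880e-01,
        -1.42404148e-01],
       [ 0.00000000e+00,  0.00000000e+00,  0.00000000e+00,
         1.00000000e+00]])}
{'time': 0.15, 'q': array([-1.28092580e+00,  2.64604623e-01,  1.60509919e+00,  4.87476181e-06,
        1.27371005e+00, -3.68729018e-02]), 'joint_vel': array([ 0.00013889, -0.00136259, -0.00402515,  0.00025054, -0.0002589 ,
       -0.00162056]), 'joint_torque': array([ 2.99717540e-04, -5.15904987e+01, -3.67959523e+01, -4.81903055e-05,
        8.03551491e-03, -1.94976485e-05]), 'tool_pos': array([ 0.21649683, -0.63871646,  0.23021051]), 'tcp_rot': array([-3.09797793e+00, -5.10671142e-01,  3.53453507e-04]), 'wrist_force': array([ 1.14990047,  0.08667733, -0.04888814]), 'torque': array([0.00583352, 0.03266926, 0.02669412]), 'width': 0.9963209994043869}
```

View pics/scene0.png

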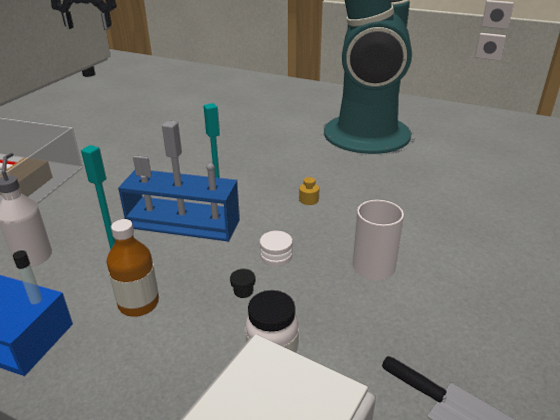

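View pics/top0.png

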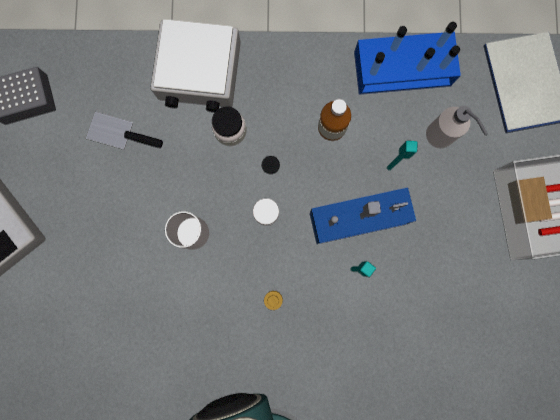

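View pics/wrist0.png

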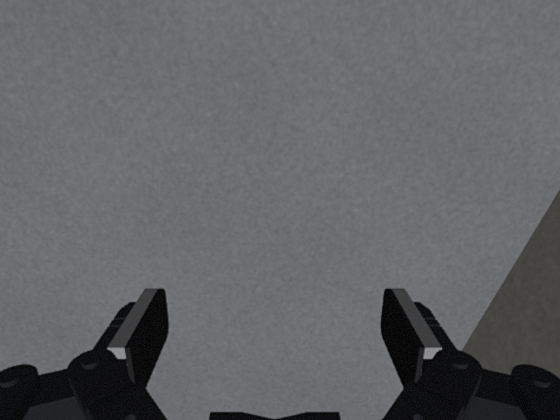

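The scene view shows three tools in the blue stand:
- The paddle, at (142,167).
- A grey square handle, at (172,139).
- The slim ball rod, at (211,172).

Two turquoise look-alikes stand outside the stand at (93,165) and (212,120). The grey square handle, at top (373,208), fits the description because it is steel and in a well of the blue stand. The beaker is at scene (378,240) and top (183,230). I'll confirm with a crop and measure.

```bash
cat > h.py <<'E'
import numpy as np,cv2
from scipy.spatial.transform import Rotation as R
from workcell import bot
def cam(n,st=None):
    p=bot.camera_params(n); f=210/np.tan(np.radians(p['fov_y']/2))
    if n=='wrist':
        st=st or bot.read_state(); T=np.eye(4);T[:3,:3]=R.from_rotvec(st['tcp_rot']).as_matrix();T[:3,3]=st['tool_pos'];T=T@p['T_tool_cam']
    else:
        T=np.eye(4);T[:3,:3]=R.from_rotvec(p['rotation']).as_matrix();T[:3,3]=p['xyz']
    return f,p['cx'],p['cy'],T
def ray(c,u,v):
    f,cx,cy,T=c; d=T[:3,:3]@np.array([(u-cx)/f,-(v-cy)/f,-1.]); return T[:3,3],d
def onz(c,u,v,z):
    o,d=ray(c,u,v); return o+d*(z-o[2])/d[2]
def cloud(c,D):
    f,cx,cy,T=c; v,u=np.indices(D.shape)
    P=np.stack([(u-cx)/f*D,-(v-cy)/f*D,-D],-1); return P@T[:3,:3].T+T[:3,3]
def proj(c,X):
    f,cx,cy,T=c; p=(np.asarray(X)-T[:3,3])@T[:3,:3]; return cx+f*p[...,0]/-p[...,2], cy-f*p[...,1]/-p[...,2]
def tri(rs):
    A=0;b=0
    for o,d in rs:
        d=d/np.linalg.norm(d);M=np.eye(3)-np.outer(d,d);A=A+M;b=b+M@o
    return np.linalg.solve(A,b)
E
python3 - <<'E'
from h import *
a=cv2.imread('pics/scene0.png')[95:245,80:260]; b=cv2.imread('pics/top0.png')[130:290,290:430]
a=cv2.resize(a,None,fx=2.4,fy=2.4,interpolation=2);b=cv2.resize(b,(350,400),interpolation=2)
im=np.zeros((400,790,3),np.uint8);im[:360,:432]=a;im[:,435:785]=b;cv2.imwrite('pics/crop1.png',im)
for n in['scene','top']:
    c=cam(n);D=np.load(f'pics/{n}0d.npy');P=cloud(c,D);np.save(f'pics/{n}P.npy',P)
    pts=[(172,139),(142,167),(211,172),(212,110),(93,160),(378,240),(380,150)] if n=='scene' else [(373,208),(334,219),(400,207),(408,150),(367,268),(183,215),(183,235)]
    for u,v in pts: print(n,u,v,P[v,u].round(3))
E
```

```text
scene 172 139 [ 0.526 -0.187  0.181]
scene 142 167 [ 0.535 -0.256  0.116]
scene 211 172 [ 0.506 -0.129  0.121]
scene 212 110 [ 0.414 -0.177  0.191]
scene 93 160 [ 0.641 -0.255  0.183]
scene 378 240 [0.515 0.175 0.077]
scene 380 150 [0.088 0.06  0.006]
top 373 208 [ 0.516 -0.195  0.209]
top 334 219 [ 0.502 -0.132  0.141]
top 400 207 [ 0.53  -0.266  0.11 ]
top 408 150 [ 0.624 -0.261  0.201]
top 367 268 [ 0.41  -0.184  0.202]
top 183 215 [0.514 0.171 0.075]
top 183 235 [0.477 0.184 0.003]
```

View pics/crop1.png

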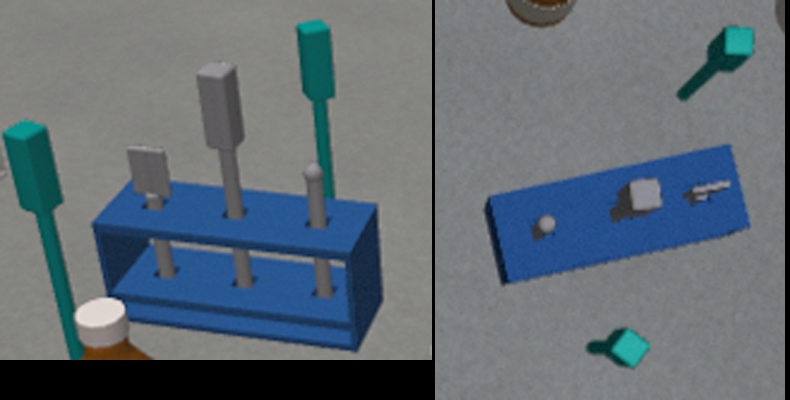

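The crop confirms the target: the grey square-handled rod in the middle well. Next I'll measure its axis and yaw, and the beaker.

```bash
python3 - <<'E'
from h import *
for n in['top','scene']:
    P=np.load(f'pics/{n}P.npy');im=cv2.imread(f'pics/{n}0.png').astype(int)
    near=(np.linalg.norm(P[...,:2]-[.52,-.192],axis=-1)<.04)
    sat=im.max(-1)-im.min(-1)
    for z0,z1 in[(.1,.145),(.155,.175),(.175,.195),(.195,.203),(.203,.22)]:
        m=near&(P[...,2]>z0)&(P[...,2]<z1)&(sat<25)
        q=P[m]
        if len(q): print(n,z0,len(q),q.mean(0).round(4),q[:,:2].min(0).round(4),q[:,:2].max(0).round(4))
    if n=='top':
        m=near&(P[...,2]>.203);uv=np.argwhere(m)[:,::-1].astype(np.float32);X=P[m]
        print('rect',cv2.minAreaRect(uv), cv2.minAreaRect((X[:,:2]*1000).astype(np.float32)))
        # plane fit normal
        c=X.mean(0);print(np.linalg.svd(X-c)[2][2],c)
    # beaker rim
    bm=(np.linalg.norm(P[...,:2]-[.49,.18],axis=-1)<.07)
    m=bm&(P[...,2]>.104);q=P[m];
    print('rim',len(q),cv2.minEnclosingCircle((q[:,:2]*1000).astype(np.float32)),q[:,2].mean())
    A=np.c_[2*q[:,:2],np.ones(len(q))];s=np.linalg.lstsq(A,(q[:,:2]**2).sum(1),rcond=None)[0];print(s[:2])
st=bot.read_state();print(R.from_rotvec(st['tcp_rot']).as_matrix().round(4))
E
```

```text
top 0.1 7 [ 0.5149 -0.1913  0.1091] [ 0.5121 -0.193 ] [ 0.5177 -0.19  ]
top 0.155 21 [ 0.5134 -0.1863  0.1669] [ 0.5054 -0.193 ] [ 0.5239 -0.1844]
top 0.175 30 [ 0.5126 -0.1885  0.1855] [ 0.5054 -0.2025] [ 0.5252 -0.1846]
top 0.195 11 [ 0.5111 -0.1889  0.1988] [ 0.506  -0.1987] [ 0.5228 -0.1845]
top 0.203 143 [ 0.5167 -0.1951  0.2087] [ 0.5054 -0.2059] [ 0.5271 -0.1847]
rect ((373.3600158691406, 207.5199737548828), (12.162236213684082, 12.445079803466797), 81.8698959350586) ((517.0706787109375, -196.18504333496094), (21.53191375732422, 22.00180435180664), 8.550951957702637)
[ 0.0292282  -0.02042928 -0.99936398] [ 0.51672039 -0.19549843  0.2085544 ]
rim 210 ((482.181884765625, 163.55165100097656), 36.07875061035156) 0.11001602606594807
[0.48202266 0.16330837]
scene 0.1 146 [ 0.521  -0.1921  0.1227] [ 0.5141 -0.2004] [ 0.5253 -0.1874]
scene 0.155 171 [ 0.524  -0.1896  0.1653] [ 0.5062 -0.2045] [ 0.5318 -0.1814]
scene 0.175 181 [ 0.5239 -0.1896  0.185 ] [ 0.5035 -0.2038] [ 0.5314 -0.1821]
scene 0.195 78 [ 0.5239 -0.1899  0.1991] [ 0.5083 -0.2038] [ 0.5305 -0.182 ]
scene 0.203 84 [ 0.5201 -0.1927  0.2055] [ 0.5081 -0.2041] [ 0.5302 -0.1822]
rim 327 ((483.09814453125, 164.60507202148438), 37.59257507324219) 0.10691720458323775
[0.4835071 0.1657545]
[[ 9.471e-01  3.210e-01 -5.000e-04]
 [ 3.210e-01 -9.471e-01  1.700e-03]
 [ 1.000e-04 -1.800e-03 -1.000e+00]]
```

Emit:
arm_command --targets "40 -30 -25 0 0 2 1;80 -60 -50 0 0 4 1;120 -90 -70 0 0 6 1;160 -120 -80 0 0 8 1;190 -145 -80 0 0 10.2 1;220 -165 -80 0 0 10.2 1;250 -190 -80 0 0 10.2 1;280 -210 -80 0 0 10.2 1;310 -235 -80 0 0 10.2 1;340 -257 -80 0 0 10.2 1"

```text
time: 0.98
tool_pos: [0.443, -0.3049, 0.3112]
tcp_rot: [3.133, 0.233, 0.0]
wrist_force: [0.8, 0.4, 0.8]
width: 0.998
```

Emit:
arm_command --targets "30 -30 0 0 0 0 1;50 -50 0 0 0 0 1;60 -65 0 0 0 0 1;65 -75 0 0 0 0 1;65 -75 0 0 0 0 1;65 -75 0 0 0 0 1"

```text
time: 1.48
tool_pos: [0.4953, -0.2231, 0.3109]
tcp_rot: [3.132, 0.235, -0.001]
wrist_force: [-0.6, -0.4, 0.3]
width: 0.994
```

```bash
python3 - <<'E'
from h import *
st=bot.read_state();c=cam('wrist',st);p,D=bot.read_camera('wrist');cv2.imwrite('pics/w1.png',p)
P=cloud(c,D);print(st['tool_pos'],st['tcp_rot'],st['joint_vel'].round(3))
m=(P[...,2]>.195)&(np.linalg.norm(P[...,:2]-[.517,-.195],axis=-1)<.03);q=P[m];print(len(q),q.mean(0),cv2.minAreaRect((q[:,:2]*1000).astype(np.float32)))
m=(P[...,2]>.205)&(np.linalg.norm(P[...,:2]-[.517,-.195],axis=-1)<.03);q=P[m];print(len(q),q.mean(0),cv2.minAreaRect((q[:,:2]*1000).astype(np.float32)), np.linalg.svd(q-q.mean(0))[2][2], np.argwhere(m).mean(0))
E
```

```text
[ 0.49529696 -0.22312973  0.31093211] [ 3.13236811e+00  2.34972309e-01 -1.29776588e-03] [-0.027  0.001 -0.004 -0.003 -0.002 -0.003]
7894 [ 0.50325577 -0.18404557  0.34699846] ((511.6322937011719, -193.1005096435547), (32.135189056396484, 50.959144592285156), 17.852962493896484)
7780 [ 0.50293536 -0.18386186  0.3491382 ] ((511.51190185546875, -193.1392822265625), (31.882261276245117, 50.959144592285156), 17.852962493896484) [-0.92898015 -0.36681828 -0.04939863] [345.60951157 142.83958869]
```

View pics/w1.png

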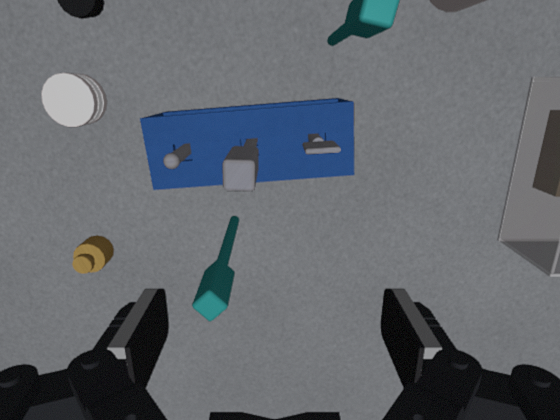

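The wrist view shows the grey square handle's top at about (240,175) in the middle well. A turquoise look-alike is at (210,303), well to the near side.

```bash
python3 - <<'E'
from h import *
st=bot.read_state();c=cam('wrist',st);p,D=bot.read_camera('wrist')
P=cloud(c,D)
M=np.linalg.norm(P[...,:2]-[.517,-.195],axis=-1)<.03
m=M&(P[...,2]>.204)&(P[...,2]<.213);q=P[m];print(len(q),q.mean(0),cv2.minAreaRect((q[:,:2]*1000).astype(np.float32)), np.linalg.svd(q-q.mean(0))[2][2], np.argwhere(m).mean(0))
u=p.astype(int)
for z0,z1 in[(.095,.14),(.152,.17),(.17,.187),(.187,.203)]:
    m=M&(P[...,2]>z0)&(P[...,2]<z1)&(u.max(-1)-u.min(-1)<30);q=P[m];print(z0,len(q),q.mean(0).round(4) if len(q) else 0)
for xy in[(.502,-.132),(.53,-.262)]:
    m=(np.linalg.norm(P[...,:2]-xy,axis=-1)<.03)&(P[...,2]>.1)&(P[...,2]<.145);print(P[m].mean(0))
x0=np.array([.517,-.195,.161]);Rt=R.from_rotvec(st['tcp_rot']).as_matrix();print(Rt.T@(x0-st['tool_pos'])*1000)
E
```

```text
1030 [ 0.51700595 -0.19552985  0.20752492] ((516.3922729492188, -195.33343505859375), (21.844444274902344, 21.778589248657227), 7.356634616851807) [ 0.02502105 -0.01305185  0.99960172] [174.46116505 237.94466019]
0.095 33 [ 0.5211 -0.1954  0.104 ]
0.152 104 [ 0.5268 -0.1947  0.1612]
0.17 138 [ 0.526  -0.1964  0.1784]
0.187 157 [ 0.5259 -0.1961  0.195 ]
[ 0.50321471 -0.13372723  0.12805131]
[ 0.53185484 -0.25765696  0.12709163]
[ 25.99755713 -25.27841831 149.99083861]
```

Emit:
arm_command --targets "26 -25 15 0 0 0 1;26 -25 35 0 0 0 1;26 -25 60 0 0 0 1;26 -25 85 0 0 0 1;26 -25 110 0 0 0 1;26 -25 130 0 0 0 1;26 -25 142 0 0 0 1;26 -25 150 0 0 0 1;26 -25 150 0 0 0 1;26 -25 150 0 0 0 1"

```text
time: 2.42
tool_pos: [0.5179, -0.1952, 0.1617]
tcp_rot: [3.133, 0.232, 0.001]
wrist_force: [0.9, 0.5, 1.1]
width: 0.998
```

Emit:
arm_command --targets "0 0 0 0 0 0 0.6;0 0 0 0 0 0 0.5;0 0 0 0 0 0 0.4;0 0 0 0 0 0 0.3;0 0 0 0 0 0 0.2;0 0 0 0 0 0 0.1;0 0 0 0 0 0 0.1;0 0 0 0 0 0 0.1;0 0 0 0 0 0 0;0 0 0 0 0 0 0" --newtons 50

```text
time: 3.25
tool_pos: [0.5181, -0.1947, 0.1618]
tcp_rot: [3.132, 0.234, 0.002]
wrist_force: [-0.0, 0.1, 5.2]
width: 0.251
```

```bash
python3 - <<'E'
from h import *
st=bot.read_state();print(st['tool_pos'],st['wrist_force'],st['width'])
p,D=bot.read_camera('scene');cv2.imwrite('pics/s2.png',cv2.resize(p[60:270,60:340],None,fx=2.5,fy=2.5))
E
```

```text
[ 0.51810542 -0.19465454  0.16180845] [-9.47516224e-04  1.06128730e-01  5.20824428e+00] 0.25052295433149574
```

View pics/s2.png

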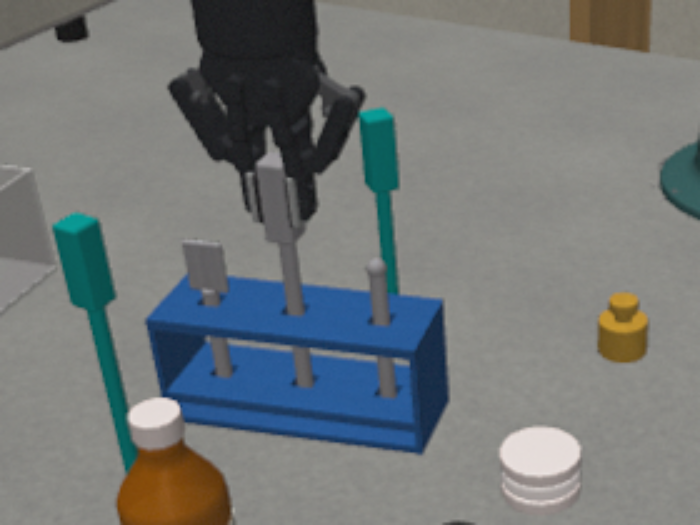

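The jaws stopped on the handle at width 0.25 (about 21 mm). In the crop the handle sits between the pads, around (280,195). I'll pull it straight up.

Emit:
arm_command --targets "0 0 -6 0 0 0 0;0 0 -18 0 0 0 0;0 0 -35 0 0 0 0;0 0 -55 0 0 0 0;0 0 -75 0 0 0 0;0 0 -95 0 0 0 0;0 0 -115 0 0 0 0;0 0 -140 0 0 0 0;0 0 -160 0 0 0 0;0 0 -170 0 0 0 0" --newtons 60

```text
time: 4.13
tool_pos: [0.5185, -0.1948, 0.3349]
tcp_rot: [3.131, 0.233, 0.006]
wrist_force: [0.4, 0.1, -0.5]
width: 0.249
```

Emit:
arm_command --targets "0 0 -10 0 0 0 0;0 0 -10 0 0 0 0;0 0 -10 0 0 0 0"

```text
time: 4.38
tool_pos: [0.5175, -0.1944, 0.3407]
tcp_rot: [-3.133, -0.233, 0.001]
wrist_force: [1.3, 0.4, -0.4]
width: 0.248
```

```bash
python3 - <<'E'
from h import *
st=bot.read_state();print(st['tool_pos'],st['tcp_rot'],st['wrist_force'],st['width'],st['q'])
Rt=R.from_rotvec(st['tcp_rot']).as_matrix();print(Rt.T@(np.array([.483,.1645,st['tool_pos'][2]])-st['tool_pos'])*1000)
p,D=bot.read_camera('scene');cv2.imwrite('pics/s3.png',p);P=cloud(cam('scene'),D)
u=p.astype(int);M=(np.linalg.norm(P[...,:2]-st['tool_pos'][:2],axis=-1)<.04)&(u.max(-1)-u.min(-1)<25)&(u.min(-1)>60)
for z0,z1 in[(.16,.2),(.2,.22),(.22,.24),(.24,.27),(.27,.3),(.3,.32)]:
    m=M&(P[...,2]>z0)&(P[...,2]<z1);q=P[m]
    if len(q):print(z0,len(q),q.mean(0).round(4),q[:,2].min())
E
```

```text
[ 0.51747546 -0.19438765  0.34072776] [-3.13261963e+00 -2.33446174e-01  7.60233104e-04] [ 1.33418773  0.429983   -0.3682753 ] 0.24810043597144935 [-4.04416952e-01 -1.71051136e-02  1.71881084e+00  3.16806742e-05
  1.44044858e+00  1.01760808e+00]
[ 1.90993376e+01 -3.60033476e+02  1.07053816e-01]
0.16 58 [ 0.5201 -0.1916  0.1927] 0.18452303872203912
0.2 83 [ 0.5201 -0.1917  0.21  ] 0.20017957651890783
0.22 83 [ 0.5204 -0.1913  0.2302] 0.22005398968226686
0.24 138 [ 0.52   -0.1915  0.2552] 0.24003194470037387
0.27 141 [ 0.5203 -0.1912  0.2856] 0.2702182771959977
0.3 100 [ 0.5199 -0.1915  0.3102] 0.30047769192915563
```

View pics/s3.png

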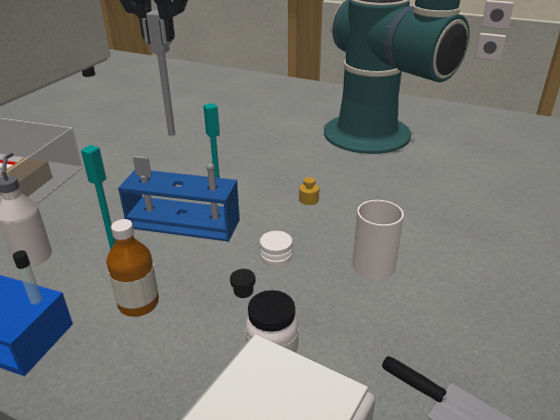

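The rod is out and vertical, with its foot at scene (171,134), about 185 mm up. The paddle and slim rod are still in the stand. Now I'll move it over the beaker.

Emit:
arm_command --targets "1 -12 0 0 0 0 0;2 -30 0 0 0 0 0;4 -55 0 0 0 0 0;5 -80 0 0 0 0 0;7 -110 0 0 0 0 0;8 -140 0 0 0 0 0;10 -170 0 0 0 0 0;11 -200 0 0 0 0 0;13 -230 0 0 0 0 0;14 -260 0 0 0 0 0"

```text
time: 5.27
tool_pos: [0.4915, 0.0668, 0.3397]
tcp_rot: [-3.132, -0.234, 0.004]
wrist_force: [0.0, 0.2, -1.4]
width: 0.25
```

Emit:
arm_command --targets "2 -25 0 0 0 0 0;3 -50 0 0 0 0 0;4 -70 0 0 0 0 0;5 -85 0 0 0 0 0;5 -95 0 0 0 0 0;5 -100 0 0 0 0 0;5 -100 0 0 0 0 0;5 -100 0 0 0 0 0"

```text
time: 5.93
tool_pos: [0.4828, 0.1641, 0.3407]
tcp_rot: [3.132, 0.234, -0.001]
wrist_force: [-0.4, 0.2, -0.6]
width: 0.249
```

```bash
cat > m.py <<'E'
from h import *
import sys
st=bot.read_state();print(st['tool_pos'],st['tcp_rot'],st['wrist_force'],st['width'],st['q'].round(2))
for n in['scene','top']:
    p,D=bot.read_camera(n);cv2.imwrite(f'pics/{n[0]}{sys.argv[1]}.png',p);P=cloud(cam(n),D)
    u=p.astype(int);M=(np.linalg.norm(P[...,:2]-st['tool_pos'][:2],axis=-1)<.05)&(u.max(-1)-u.min(-1)<25)&(u.min(-1)>60)
    for z0,z1 in[(.12,.18),(.18,.2),(.2,.22),(.22,.24),(.24,.27),(.27,.3),(.3,.32)]:
        m=M&(P[...,2]>z0)&(P[...,2]<z1);q=P[m]
        if len(q):print(n,z0,len(q),q.mean(0).round(4),q[:,2].min().round(4))
    bm=(np.linalg.norm(P[...,:2]-[.483,.164],axis=-1)<.07);m=bm&(P[...,2]>.102)&(P[...,2]<.116);q=P[m]
    A=np.c_[2*q[:,:2],np.ones(len(q))];s=np.linalg.lstsq(A,(q[:,:2]**2).sum(1),rcond=None)[0]
    print('rim',n,len(q),s[:2],np.sqrt(s[2]+s[:2]@s[:2]),cv2.minEnclosingCircle((q[:,:2]*1000).astype(np.float32)))
E
python3 m.py 4
```

```text
[0.48280484 0.16409153 0.34067811] [ 3.13218961e+00  2.33862511e-01 -1.33888984e-03] [-0.40331907  0.20487947 -0.60402333] 0.24862917068022444 [ 0.28 -0.1   1.8  -0.    1.45  1.7 ]
scene 0.18 71 [0.4861 0.1648 0.1929] 0.1857
scene 0.2 101 [0.4862 0.1648 0.2101] 0.2001
scene 0.22 106 [0.4863 0.1651 0.23  ] 0.2201
scene 0.24 162 [0.4863 0.1649 0.2547] 0.2401
scene 0.27 181 [0.4863 0.165  0.2847] 0.27
scene 0.3 130 [0.4864 0.1653 0.3101] 0.3
rim scene 411 [0.48354026 0.16567776] 0.03420665317770436 ((483.3257141113281, 166.0290985107422), 37.339664459228516)
top 0.18 8 [0.4813 0.1579 0.1944] 0.1904
top 0.2 19 [0.4808 0.1581 0.2107] 0.2014
top 0.22 17 [0.4806 0.1582 0.2302] 0.221
top 0.24 32 [0.4803 0.1583 0.2545] 0.2403
top 0.27 23 [0.4799 0.1581 0.2821] 0.2711
rim top 178 [0.48196001 0.16315559] 0.034096745990071384 ((482.2377624511719, 163.62722778320312), 36.07063293457031)
```

View pics/s4.png

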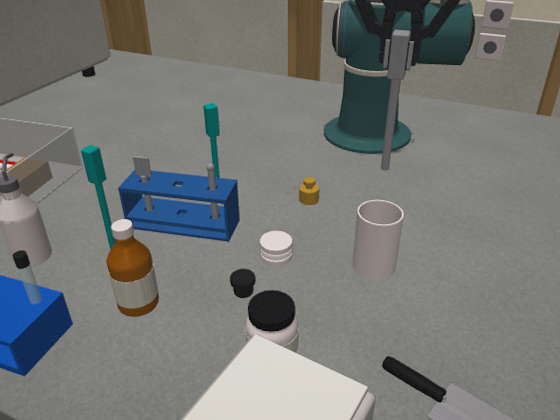

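The rod is over the beaker: the axis is within about 3 mm of the rim centre in both views. I'll lower it straight in.

Emit:
arm_command --targets "0 0 10 0 0 0 0;0 0 28 0 0 0 0;0 0 48 0 0 0 0;0 0 68 0 0 0 0;0 0 88 0 0 0 0;0 0 108 0 0 0 0;0 0 126 0 0 0 0;0 0 142 0 0 0 0;0 0 153 0 0 0 0;0 0 160 0 0 0 0"

```text
time: 6.87
tool_pos: [0.482, 0.1635, 0.1789]
tcp_rot: [3.132, 0.232, -0.004]
wrist_force: [-0.2, -0.4, -1.5]
width: 0.25
```

Emit:
arm_command --targets "0 0 0 0 0 0 0;-5 0 0 0 2 0 0;-10 0 0.5 0 4 0 0;-15 0 1 0 6 0 0;-20 0 1.5 0 8 0 0;-25 0 2.5 0 10 0 0;-29 0 3.5 0 12 0 0;-29 0 3.5 0 12 0 0;-29 0 3.5 0 12 0 0"

```text
time: 7.62
tool_pos: [0.4546, 0.1601, 0.1788]
tcp_rot: [-3.1, -0.231, -0.328]
wrist_force: [0.4, -0.3, -1.2]
width: 0.254
```

```bash
python3 m.py 5 | grep -v "top 0"; python3 - <<'E'
from h import *
st=bot.read_state();Rt=R.from_rotvec(st['tcp_rot']).as_matrix();print('foot',st['tool_pos']+Rt@[0,0,.154], Rt.T@[0,0,-1])
a=cv2.imread('pics/s5.png')[60:300,300:480];b=cv2.imread('pics/t5.png')[140:340,100:300]
im=np.zeros((480,780,3),np.uint8);im[:,:360]=cv2.resize(a,(360,480));im[:400,370:770]=cv2.resize(b,(400,400));cv2.imwrite('pics/c5.png',im)
E
```

```text
[0.45458564 0.1601466  0.17880365] [-3.09977166 -0.23125883 -0.32799173] [ 0.37548491 -0.32232485 -1.18123936] 0.2538446994506289 [ 0.31 -0.21  2.2  -0.04  0.94  1.75]
scene 0.12 340 [0.4651 0.1625 0.154 ] 0.12
scene 0.18 291 [0.4616 0.1624 0.1901] 0.18
scene 0.2 311 [0.4572 0.1619 0.2097] 0.2
scene 0.22 93 [0.4482 0.1657 0.2238] 0.2201
scene 0.24 78 [0.4411 0.1664 0.2631] 0.2406
scene 0.27 70 [0.4368 0.1658 0.2763] 0.2703
scene 0.3 9 [0.4267 0.1857 0.3106] 0.3017
rim scene 455 [0.48510413 0.16594326] 0.03205074077286646 ((483.4114074707031, 165.56040954589844), 37.22086715698242)
rim top 139 [0.48535983 0.16294151] 0.03189589356937024 ((483.8382568359375, 163.39157104492188), 35.68927764892578)
foot [0.48735626 0.16514663 0.02830536] [-2.09381531e-01  3.46409593e-04  9.77833961e-01]
```

View pics/c5.png

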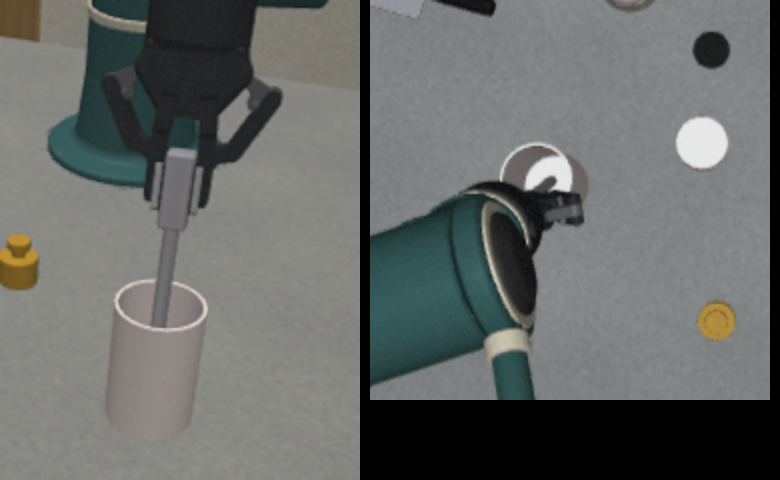

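The rod is inside the beaker, leaning about 12° toward the base. Its foot is about 21 mm above the beaker floor, and the beaker hasn't moved. I'll lower it slowly while watching the force.

Emit:
arm_command --targets "-1 0 4 0 0 0 0;-1.7 0 8 0 0 0 0;-2.5 0 12 0 0 0 0;-3.4 0 16 0 0 0 0;-3.4 0 16 0 0 0 0;-3.4 0 16 0 0 0 0"

```text
time: 8.22
tool_pos: [0.454, 0.1599, 0.1605]
tcp_rot: [-3.101, -0.231, -0.323]
wrist_force: [0.2, 0.3, -1.8]
width: 0.251
```

Emit:
arm_command --targets "-0.2 0 1 0 0 0 0;-0.4 0 2 0 0 0 0;-0.4 0 2 0 0 0 0;-0.4 0 2 0 0 0 0"

```text
time: 8.55
tool_pos: [0.4545, 0.1601, 0.1594]
tcp_rot: [-3.1, -0.231, -0.326]
wrist_force: [0.3, -0.5, -2.5]
width: 0.25
```

Emit:
arm_command --targets "-0.2 0 1 0 0 0 0;-0.2 0 1 0 0 0 0;-0.2 0 1 0 0 0 0"

```text
time: 8.8
tool_pos: [0.4544, 0.1601, 0.1583]
tcp_rot: [-3.1, -0.231, -0.326]
wrist_force: [0.1, 0.0, -1.0]
width: 0.251
```

Emit:
arm_command --targets "-0.2 0 1 0 0 0 0;-0.2 0 1 0 0 0 0;-0.2 0 1 0 0 0 0"

```text
time: 9.05
tool_pos: [0.4547, 0.1602, 0.1576]
tcp_rot: [-3.1, -0.231, -0.327]
wrist_force: [-0.6, 0.1, 1.2]
width: 0.247
```

Emit:
arm_command --targets "-0.2 0 1 0 0 0 0;-0.2 0 1 0 0 0 0;-0.2 0 1 0 0 0 0"

```text
time: 9.3
tool_pos: [0.455, 0.1603, 0.1574]
tcp_rot: [-3.1, -0.231, -0.328]
wrist_force: [-3.2, -0.3, 6.4]
width: 0.248
```

```bash
python3 m.py 6 | grep -v "top 0"; python3 - <<'E'
from h import *
a=cv2.imread('pics/s6.png')[60:300,300:480];cv2.imwrite('pics/c6.png',cv2.resize(a,(450,600)))
E
```

```text
[0.45502    0.16027388 0.15743654] [-3.09995214 -0.23111813 -0.32780342] [-3.22779369 -0.31676315  6.41893531] 0.2479606889545849 [ 0.31 -0.18  2.22 -0.04  0.89  1.76]
scene 0.12 543 [0.463  0.1622 0.158 ] 0.1203
scene 0.18 301 [0.4566 0.1622 0.1899] 0.1801
scene 0.2 74 [0.4485 0.1686 0.2036] 0.2001
scene 0.22 12 [0.4384 0.1675 0.234 ] 0.2212
scene 0.24 138 [0.4399 0.1626 0.2504] 0.2401
scene 0.27 13 [0.4272 0.1941 0.2864] 0.2748
scene 0.3 10 [0.4229 0.186  0.3095] 0.3009
rim scene 458 [0.48530962 0.16607851] 0.03231574334305209 ((482.8713073730469, 165.5147705078125), 36.93033218383789)
rim top 138 [0.48309706 0.16300617] 0.03342612684894649 ((483.40875244140625, 163.06007385253906), 35.673465728759766)
```

View pics/c6.png

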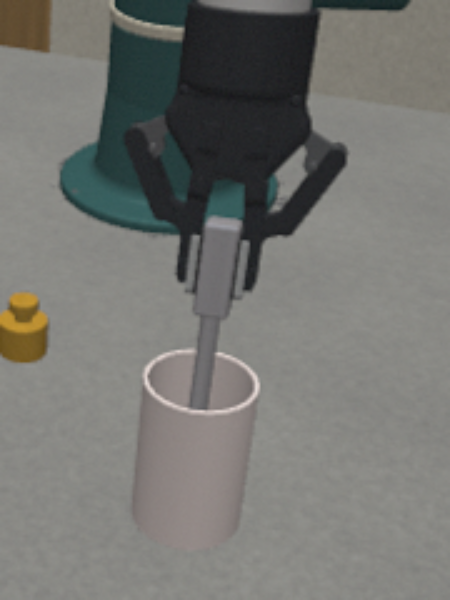

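The force rose to about 6 N, so the foot is on the floor. The picture shows the rod in the beaker, crossing the rim near (205,400), and the beaker upright. I'll open the jaws gently.

Emit:
arm_command --targets "0 0 0 0 0 0 0.28;0 0 0 0 0 0 0.32;0 0 0 0 0 0 0.4;0 0 0 0 0 0 0.5;0 0 0 0 0 0 0.65;0 0 0 0 0 0 0.8;0 0 0 0 0 0 1;0 0 0 0 0 0 1;0 0 0 0 0 0 1"

```text
time: 10.15
tool_pos: [0.4545, 0.1601, 0.1562]
tcp_rot: [-3.1, -0.231, -0.326]
wrist_force: [0.7, -0.0, -0.1]
width: 0.999
```

```bash
python3 m.py 7 | grep -v "top 0"; python3 - <<'E'
from h import *
a=cv2.imread('pics/s7.png')[60:300,300:480];cv2.imwrite('pics/c7.png',cv2.resize(a,(450,600)))
E
```

```text
[0.45446343 0.16007641 0.15618978] [-3.10043466 -0.23103399 -0.32579849] [ 0.70782891 -0.04817014 -0.1094692 ] 0.9990504552336836 [ 0.31 -0.18  2.23 -0.04  0.89  1.76]
scene 0.12 501 [0.4516 0.1627 0.1568] 0.12
scene 0.18 322 [0.4453 0.163  0.1903] 0.1801
scene 0.2 47 [0.4545 0.1628 0.2039] 0.2001
scene 0.22 8 [0.4216 0.1939 0.2322] 0.2283
scene 0.24 52 [0.4362 0.1582 0.2615] 0.2483
scene 0.27 15 [0.4269 0.194  0.285 ] 0.2733
scene 0.3 9 [0.4229 0.185  0.3103] 0.302
rim scene 459 [0.48513337 0.16578812] 0.033010364300223194 ((483.6132507324219, 166.60487365722656), 37.20388412475586)
rim top 134 [0.4829536  0.16307183] 0.03347233903526293 ((483.6474609375, 163.030029296875), 35.51384735107422)
```

View pics/c7.png

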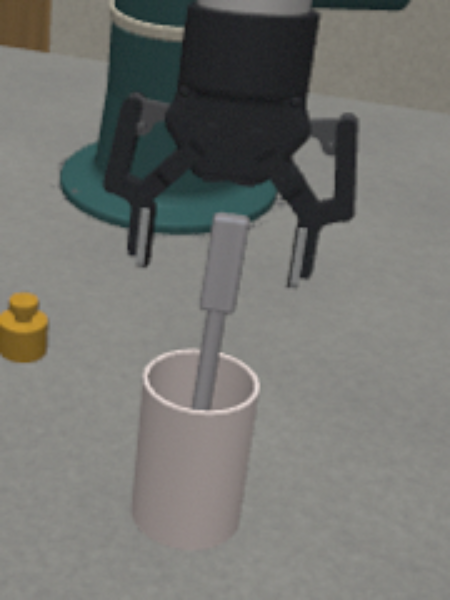

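The rod leans on the rim, free between the open fingers, and the beaker hasn't moved. I'll retreat along the tool axis.

Emit:
arm_command --targets "0 0 -6 0 0 0 1;0 0 -16 0 0 0 1;0 0 -30 0 0 0 1;0 0 -48 0 0 0 1;0 0 -68 0 0 0 1;0 0 -90 0 0 0 1;0 0 -112 0 0 0 1;0 0 -130 0 0 0 1;0 0 -140 0 0 0 1;0 0 -140 0 0 0 1"

```text
time: 11.08
tool_pos: [0.427, 0.1563, 0.2973]
tcp_rot: [-3.098, -0.231, -0.336]
wrist_force: [0.2, -0.3, -0.7]
width: 1.004
```

Emit:
arm_command --targets "0 0 0 0 0 0 1;0 0 0 0 0 0 1;0 0 0 0 0 0 1"

```text
time: 11.33
tool_pos: [0.4249, 0.1555, 0.2913]
tcp_rot: [-3.102, -0.231, -0.321]
wrist_force: [-0.3, -0.5, -0.4]
width: 0.999
```

```bash
python3 m.py 8|grep -v 'top 0'; python3 - <<'E'
from h import *
p,D=bot.read_camera('scene');P=cloud(cam('scene'),D);cv2.imwrite('pics/s8b.png',p)
u=p.astype(int)
M=(np.linalg.norm(P[...,:2]-[.455,.165],axis=-1)<.06)&(u.max(-1)-u.min(-1)<25)
for z0 in np.arange(.115,.215,.01):
    m=M&(P[...,2]>z0)&(P[...,2]<z0+.01);m&=(P[...,0]<.475);q=P[m];print(z0.round(3),len(q),q.mean(0).round(4) if len(q) else '', q[:,2].max().round(4) if len(q) else '')
E
```

```text
[0.42490602 0.15546925 0.2913477 ] [-3.10161522 -0.23117203 -0.32148902] [-0.27629124 -0.50300787 -0.358856  ] 0.9989704818883676 [ 0.32 -0.35  2.1  -0.04  1.19  1.76]
scene 0.12 448 [0.4508 0.1632 0.1548] 0.1201
scene 0.18 218 [0.4397 0.1622 0.1907] 0.1806
scene 0.3 82 [0.4307 0.1557 0.3131] 0.3036
rim scene 455 [0.48514027 0.16585298] 0.032911333851991346 ((482.8151550292969, 166.2668914794922), 37.1416015625)
rim top 217 [0.48290266 0.16320234] 0.03358486612949303 ((481.8197937011719, 163.67678833007812), 36.13124465942383)
0.115 48 [0.4566 0.1631 0.1202] 0.1247
0.125 48 [0.4539 0.163  0.1301] 0.1348
0.135 43 [0.4531 0.1627 0.1404] 0.1449
0.145 88 [0.4535 0.1639 0.1501] 0.155
0.155 99 [0.4505 0.1631 0.16  ] 0.1649
0.165 94 [0.4475 0.1633 0.1701] 0.1749
0.175 101 [0.4441 0.1629 0.1801] 0.185
0.185 98 [0.4404 0.1624 0.1903] 0.195
0.195 68 [0.4363 0.1614 0.1972] 0.2001
0.205 0
```

View pics/s8.png

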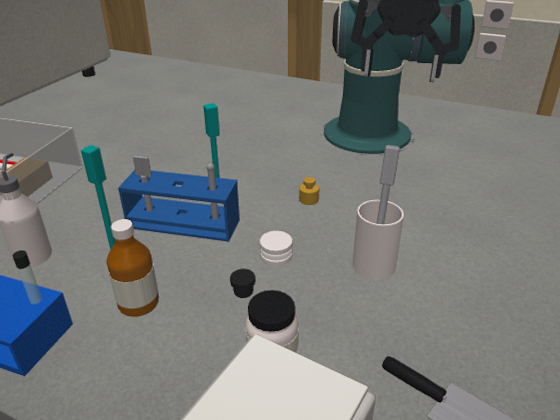

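The last view shows:
- The rod is in the beaker, with its handle at (389,165), leaning on the rim.
- The paddle (142,167) and slim rod (211,172) are still in the stand.
- The gripper is clear above.

All checks fit, so I'm handing it in.

```bash
python3 -c "
from workcell import bot
print(bot.finish_job(), bot.read_state()['time'])"
```

```text
the job is handed in; nothing more can be done
the job is handed in; nothing more can be done
```

The grey square-handled stirring rod is now in the white beaker, foot down, and I handed the job in at about 11.5 s. I pulled it straight up out of the middle well and moved it over the beaker. I then lowered it with a 12° tilt until its foot touched the floor (about 6 N) before opening the jaws.

**Last checks:**
- **Rod:** it leans about 18° against the rim, with its top about 200 mm above the table. I estimate its centre is about 100 mm up and 22 mm from the beaker's axis. That is within the 35 mm limit, but it comes from the measured lean, not from a direct view of the centre.
- **Beaker:** upright, and unmoved to within about 2 mm.
- **Other tools:** the paddle and slim rod are still in the stand, and both turquoise look-alikes were left alone.
- **Gripper:** open and well above everything, with no contact force showing.

The top and scene cameras disagreed by about 2–3 mm on the beaker's position, close to the stated calibration error. No check failed.

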